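# Free a flywheel, find its heavy side by feel and hold it heavy side down

### The job

Push the spring ejector of the balancing stand in until the locking key drops out into the catch tray, so that the flywheel is free. One side of the flywheel is heavier, and nothing on it shows which: turn it by hand by its rim, feel which way it wants to fall, and bring the heavy side straight down. Finish while still gripping the rim, holding the flywheel still with its heavy side at the bottom, and leave the other things on the bench where they are.

Things in the scene. Friction and masses are not known exactly. Their poses are not given: they have to be found in the camera images.
- stand: Balancing stand, fixed to the bench (place and yaw vary). Origin on the bench under the flywheel's centre; x along the horizontal axle, roughly away from the robot; y left; z up. Base plate 12 mm thick, x -115 to +60, y -78 to +102 mm. Two axle posts, 8 mm thick, 18 mm wide, at x -45 and +45 mm, top 108 mm. Key sleeve at y 62 mm, x -40 to -12 mm, top 112 mm.
- axle (a point): Centre of the flywheel, 100 mm above the bench, axes as the stand's. The flywheel is an aluminium disc in the stand's upright y-z plane, 14 mm thick (x -7 to +7 mm), 54 mm in radius, with eight teeth out to 62 mm and notches 14 mm wide at the root between them (one straight up while locked). Faces bare beyond 20 mm radius.
- rim_top (a point): Highest point of the rim, 162 mm above the bench straight over the axle (fixed to the stand, does not turn). The disc can be pinched across its 14 mm thickness (fingers closing along the stand's x) anywhere on its upper rim, and carried round in an arc about the axle.
- flywheel (a joint): Turn of the flywheel, rad: 0 while locked, endless, positive when its top goes to the stand's -y. A hidden weight makes one side heavy: 0.07 to 0.11 N m when level with the axle. Its direction differs each time and has nothing to do with the zero or any mark. It starts at least 45 degrees off the bottom. Bearing friction 0.045 N m, swinging is damped.
- dimple (a point): Dark dot through one tooth, at 54 mm radius, 22.5 degrees left (+y) of straight up while locked; it only shows the turning, not the heavy side. When let go, the heavy side sinks within about 2 s but friction stops it 24 to 42 degrees short of the bottom, equally far from whichever side it comes, so the bottom is halfway between the two; near the top it may stay put.
- thumb (a point): Thumb plate of the spring ejector: centre of its near face, which looks to the stand's -x; 100 mm nearer than the flywheel, 62 mm left (+y) of its centre, 135 mm above the bench. Upright steel plate 26 mm wide, 8 mm thick, top at 150 mm, free on its near side. Push it level along the stand's +x.
- ejector (a joint): Travel of the ejector slide, m: 0 out, 0.052 fully in. Spring 2.4 N at first, 6.6 N fully in, and up to about 10 N more to move the key; it springs back. At full travel the key has gone right through the notch and falls.
- key_center (a point): Centre of the locking key: a loose steel bar 50 x 12 x 12 mm lying along the stand's x in a square sleeve left of the flywheel, its far end through a rim notch so that the flywheel cannot turn.
- tray (a point): Centre of the floor of the catch tray beyond the flywheel, a grey open tray 110 x 110 mm, 30 mm high, part of the stand (stand x 12 to 122 mm, y 20 to 130 mm). The ejected key falls into it.
Not all that is in view belongs to the job. Leave any blue or red look-alike of the part that bears key_center alone.

How it is judged (in metres and radians):
On the way, in this order (a step that is already met when the one before it is completed fails the run):
1. the locking key has been ejected and lies in the catch tray (x of key_center in the frame of axle between 0.01 and 0.125 m and y of key_center in the frame of axle between 0.018 and 0.132 m and z of key_center in the frame of axle below -0.045 m), for 0.2 s.
2. the freed flywheel is turned by the hand (fingers on it while it turns) (contact force between the fingers and flywheel above 0.3 N and (velocity of joint flywheel above 0.1 rad/s or velocity of joint flywheel below -0.1 rad/s)), for 0.1 s.
At the end, for the whole second after the job is handed in: The heavy side points straight down within 17 degrees either way, the flywheel stands still (under 0.1 rad/s) and is gripped by the fingers (over 4 N), and the key lies in the catch tray (all of step 1 and z of heavy_side_c0 in the frame of axle below 0 m and y of heavy_side_c0 in the frame of axle between -0.0103 and 0.0103 m and angular speed of flywheel below 0.1 rad/s and contact force between the fingers and flywheel above 4 N); the arm keeps its last pose, push and grip.
It fails at once if another thing on the bench is moved by more than 30 mm (distance of any of cap_a, cap_b, spare_key, oil, driver, spare_wheel, toroid from where it was at the start of the episode above 0.03 m).
It also fails if it takes over 67 s, if anything falls off the work surface, if the arm or the gripper's body presses on something with over 40 N, if the wrist force passes 120 N, or if a joint passes its speed limit or range.

### The arm

A 6-joint arm with a two-finger parallel gripper is mounted at the origin on the work surface. World frame = base frame: x ahead of the robot, y to its left, z up, the work surface at z = 0. Lengths are in mm, angles in rad, forces in N, time in s.
With the tool pointing down it reaches from about 325 to 1000 mm from the base axis. Payload 5.1 kg.
Tool frame: the origin (TCP) lies at the very end of the fingers, on their centre line; the grasp point (between the pads) lies 19 mm behind it; z points along the fingers, y is the direction in which the jaws open and shut (so a half turn about z gives the same grasp; the last joint's range is limited). The gripper opens to 85 mm and grips with 20 to 120 N. Pads are 22 mm wide; open, the fingers measure 114 mm over their backs; the gripper's body (76 mm by 85 mm) begins 54 mm behind the grasp point. The pads swing forward as they close: fully open they stand 13 mm farther back than shut.
Start: joints at [1.045, 0.124, 1.65, -0, 1.367, -0.083], TCP at [278.524, 587.289, 231.322] pointing down, gripper open.
Joint ranges: [-2.61, 2.61], [-1.02, 2.33], [0.03, 2.71], [-1.35, 4.49], [0.32, 2.68], [-2.91, 2.91]. Speed limits (rad/s): [2.57, 2.57, 3.14, 3.14, 3.14, 3.14].

### API

Orientations are given as a 3x3 rotation matrix whose columns are the frame's x, y, z axes.
In Python, from cell import robot, imaging gives the robot as it stands.
- The arm moves only by the shell command python3 -m crank 'ROWS' [OPENING] [FORCE]. ROWS is JSON, a list of rows, each a list of 2 entries, a list of its own where there are three numbers: the shift along the tool's x, y, z in m, then the turn, a rotation vector about the tool's x, y, z in rad. A call has 1 to 10 rows; each row shifts and turns the commanded pose from where the row before left it, along the tool's axes as they then stand; what a row does not reach is not made up. A row lasts 1/8 s, in which the tool goes at most 62.5 mm and 10.7 degrees, less where a joint would pass 70% of its speed; a pose out of reach is approached as far as the arm can. A call with a gripper value outside its range is refused whole. OPENING is the closure, from 0 (fully open) to 1 (shut), set as the call begins (- or left out, the last holds). The fingers move at their own pace and stop on an object; FORCE is the grip in N (left out, the last holds). Time passes only in rows, so rows that do not move let the fingers close. It gives the time, the measured TCP pose, the force and the opening at its end, in the units of the state.
- robot.sense(): the state, without advancing time (a new reading comes with each control period).
- imaging.get_image(name): name is "scene" or "top"; returns the picture (400x640x3 uint8, red, green, blue); there is no depth.
- imaging.camera_params(name): a dict with "fov_y" (degrees; the focal length in pixels is half the picture's height over the tangent of half this angle, whatever the lens; pixels are square), "cx", "cy" (the principal point, pixels), "k1" (the pictures are not rectified: a ray, as slopes to the right and down, at radius r is drawn at 1 + k1 r^2 times it, then the intrinsics apply), "camera_from_world" (4x4, takes a point from world to camera coordinates). Camera axes: x right, y down, z forward; pixel columns grow to the right and rows downward; lengths in mm; the calibration is good to about 2 mm. A picture is of the moment at which its call begins. camera_params takes no time and is no camera call.
- robot.sign_off(): hands the job in, once; it reports no verdict.
The state is a dict: "t": time; "joint_pos": joint angles; "dq": joint speeds; "effort": joint torques, N m; "ee_pos": TCP position; "eef_rot": TCP orientation; "force": force on the tool from outside, world axes, zero at the start; "ft_torque": the same for the moment, N m; "opening": opening from 0.0 (shut) to 1.0 (fully open).
Only numpy, scipy, OpenCV 4.12 (cv2) and the standard library are available. Lean on these libraries where they do the work, as an engineer would, in place of code of your own. Each camera call takes 0.05 s, during which the arm holds its last target. There are 200 camera calls.

## Working session

There is one attempt and no reset: what is moved stays moved. The work goes in short steps, Python scripts to look and compute and a shell command to move; the robot and the scene stay as the last step left them, time stands still between calls to the robot, and variables do not carry over. Pictures are saved under pics/ and viewed, about 8 in all and at most 12, crops included, and the job is handed in when it is done.

```bash
ls; mkdir -p pics; python3 - <<'E'
from cell import robot, imaging
import cv2, numpy as np
for n in("scene","top"):
    im=imaging.get_image(n); cv2.imwrite(f"pics/{n}0.png",im[:,:,::-1])
    p=imaging.camera_params(n); print(n,p)
s=robot.sense(); print(s)
E
```

```text
pics
scene {'fov_y': 45.729111013632284, 'cx': 316.32129630633017, 'cy': 205.27069625777682, 'k1': 0.046440817944707245, 'camera_from_world': array([[-4.92344969e-01,  8.70396314e-01, -2.58620370e-03,
         2.14051698e+02],
       [ 5.62326095e-01,  3.15812415e-01, -7.64232871e-01,
        -2.61539212e+02],
       [-6.64368719e-01, -3.77720499e-01, -6.44935214e-01,
         1.16571771e+03],
       [ 0.00000000e+00,  0.00000000e+00,  0.00000000e+00,
         1.00000000e+00]])}
top {'fov_y': 50.88123809118123, 'cx': 318.20264568842845, 'cy': 204.14662012581664, 'k1': 0.005714650837716188, 'camera_from_world': array([[ 1.07254275e-02, -9.99885158e-01, -1.07068488e-02,
         7.73480725e+01],
       [-9.88413519e-01, -8.97989529e-03, -1.51519231e-01,
         5.86577818e+02],
       [ 1.51405683e-01,  1.22079026e-02, -9.88396320e-01,
         7.00458051e+02],
       [ 0.00000000e+00,  0.00000000e+00,  0.00000000e+00,
         1.00000000e+00]])}
{'t': 0.1, 'joint_pos': array([ 1.04537342e+00,  1.24437788e-01,  1.65155657e+00, -1.32253948e-05,
        1.36748390e+00, -8.25907818e-02]), 'dq': array([ 0.00012834,  0.00116333, -0.00650848,  0.00187601,  0.00019929,
       -0.00041255]), 'effort': array([ 2.39491274e-04, -4.24933362e+01, -3.66651714e+01, -1.35336031e-04,
        3.97830838e-03, -1.80426085e-06]), 'ee_pos': array([278.2695549 , 586.80842666, 230.1659871 ]), 'eef_rot': array([[-9.03542804e-01,  4.28496824e-01, -9.34572260e-04],
       [ 4.28497820e-01,  9.03541331e-01, -1.63775340e-03],
       [ 1.42652533e-04, -1.88024247e-03, -9.99998222e-01]]), 'force': array([ 1.09543399, -0.64773722,  1.09889748]), 'ft_torque': array([ 0.00821083, -0.04733999, -0.03189296]), 'opening': 1.0053853072036798}
```

View pics/scene0.png

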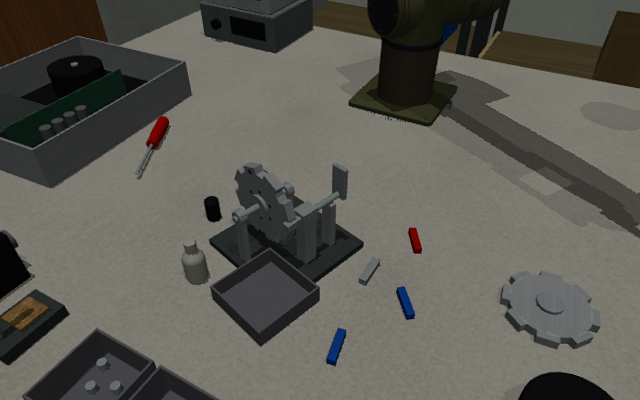

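View pics/top0.png

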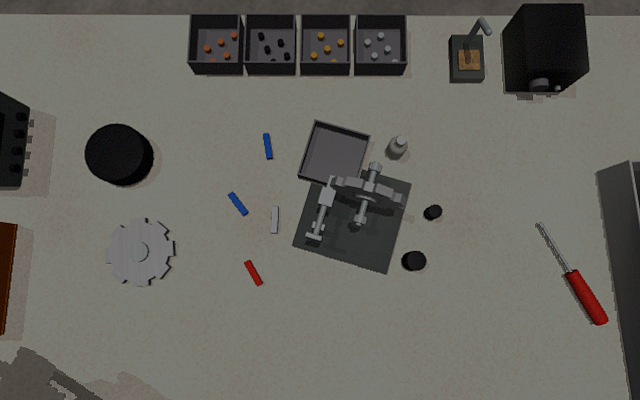

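The scene view shows the stand at about (290,230), with the thumb plate at (340,182) and the tray in front. In the top view, the base plate corners are near (293,246), (387,272) and (411,184), the thumb plate is near (314,237), and the tray is near (335,152). I'll compute the stand pose next.

```bash
cat > h.py <<'E'
import numpy as np, cv2
from cell import robot, imaging
def cam(n):
    p=imaging.camera_params(n); f=200/np.tan(np.radians(p['fov_y']/2)); return p,f
def ray(n,uv):
    p,f=cam(n); d=np.array([(uv[0]-p['cx'])/f,(uv[1]-p['cy'])/f]); s=d.copy()
    for _ in range(20): s=d/(1+p['k1']*(s@s))
    T=p['camera_from_world']; R=T[:3,:3]; return -R.T@T[:3,3], R.T@np.r_[s,1]
def onz(n,uv,z):
    o,d=ray(n,uv); return o+d*(z-o[2])/d[2]
def proj(n,P):
    p,f=cam(n); q=p['camera_from_world']@np.r_[P,1]; s=q[:2]/q[2]; s=s*(1+p['k1']*(s@s)); return f*s+[p['cx'],p['cy']]
E
python3 - <<'E'
from h import *
P={k:onz("top",uv,z)[:2] for k,uv,z in [("nl",(293,246),12),("nr",(387,272),12),("fr",(411,184),12),("tfl",(316,121),30),("tfr",(370,136),30),("tnl",(298,180),30),("pl",(314,237),150)]}
L={"nl":(-115,102),"nr":(-115,-78),"fr":(60,-78),"tfl":(122,130),"tfr":(122,20),"tnl":(12,130)}
A=np.array([L[k] for k in L],float);B=np.array([P[k] for k in L])
a=A-A.mean(0);b=B-B.mean(0)
yaw=np.arctan2((a[:,0]*b[:,1]-a[:,1]*b[:,0]).sum(),(a*b).sum())
c,s=np.cos(yaw),np.sin(yaw);R=np.array([[c,-s],[s,c]]);t=B.mean(0)-R@A.mean(0)
print(yaw,np.degrees(yaw),t);print((A@R.T+t-B).round(1))
def W(x,y,z):return np.r_[R@[x,y]+t,z]
for nm,q in dict(thumb=(-100,62,135),plttop=(-96,62,150),axle=(0,0,100),rim=(0,0,162),axfar=(60,0,100)).items():
    print(nm,W(*q).round(1),proj("top",W(*q)).round(0),proj("scene",W(*q)).round(0))
a=cv2.imread("pics/top0.png")[110:290,270:430];b=cv2.imread("pics/scene0.png")[150:290,200:380]
for n,i in(("t",a),("s",b)):pass
cv2.imwrite("pics/c1.png",np.hstack([cv2.resize(a,None,fx=2.4,fy=2.4)[:420],cv2.resize(b,None,fx=2.2,fy=3)[:420]]))
E
```

```text
-0.2678565978682638 -15.347052572584401 [5.93824301e+02 2.45825546e-01]
[[-3.2  0.3]
 [-5.8 -2.6]
 [ 0.7 -2.1]
 [ 0.9  4.2]
 [ 0.1 -1.5]
 [ 7.4  1.7]]
thumb [513.8  86.5 135. ] [315. 242.] [341. 173.]
plttop [517.7  85.4 150. ] [315. 238.] [339. 165.]
axle [5.938e+02 2.000e-01 1.000e+02] [368. 195.] [264. 203.]
rim [5.938e+02 2.000e-01 1.620e+02] [373. 188.] [260. 169.]
axfar [651.7 -15.6 100. ] [378. 161.] [231. 222.]
```

View pics/c1.png

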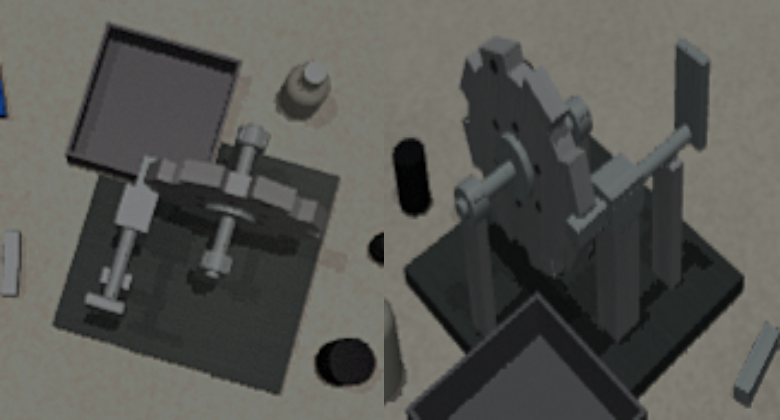

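Checking the crop: the plate top appears at (313,237) in top and (339,165) in scene. The predictions are (315,238) and (339,165), so the pose is good to about 4 mm. I'll approach with the jaws shut and tool y along stand x.

```bash
python3 -m crank '[[[-0.0442,-0.0396,0],[0,0,0]],[[-0.0442,-0.0396,0],[0,0,0]],[[-0.0442,-0.0396,0],[0,0,0]],[[-0.0442,-0.0396,0],[0,0,0]],[[-0.0442,-0.0396,0],[0,0,0]],[[-0.0442,-0.0396,0],[0,0,0]],[[-0.0442,-0.0396,0],[0,0,0]],[[-0.0442,-0.0396,0],[0,0,0]],[[-0.0442,-0.0396,0],[0,0,0]]]' 1 30
python3 -m crank '[[[0,0,0],[0,0,0.1745]],[[0,0,0],[0,0,0.1745]],[[0,0,0],[0,0,0.1745]],[[0,0,0],[0,0,0.1745]],[[0,0,0],[0,0,0.1745]],[[0,0,0],[0,0,0.1745]],[[0,0,0],[0,0,0.1745]],[[0,0,0],[0,0,0.1745]]]'
cat >> h.py <<'E'
YAW=-0.26786; T0=np.array([593.82,0.25])
RS=np.array([[np.cos(YAW),-np.sin(YAW),0],[np.sin(YAW),np.cos(YAW),0],[0,0,1]])
def W(q): return RS@np.array(q,float)+np.r_[T0,0]
def st():
    s=robot.sense(); p=RS.T@(s['ee_pos']-np.r_[T0,0]); R=RS.T@s['eef_rot']
    print("t",round(s['t'],2),"stand tcp",p.round(1),"open",round(s['opening'],3),"F",(RS.T@s['force']).round(1),"q",s['joint_pos'].round(2)); print(R.round(3).tolist()); return s,p,R
def go(q):
    s=robot.sense(); R=s['eef_rot']; print("tool shift to",q,(R.T@(W(q)-s['ee_pos'])).round(1))
E
python3 -c "
from h import *
st();go((-130,62,124))"
```

```text
t: 1.23
ee_pos: [485.4, 93.0, 231.0]
eef_rot: [[-0.904, 0.428, -0.0], [0.428, 0.904, 0.0], [0.0, 0.0, -1.0]]
force: [0.3, 0.6, -0.0]
opening: -0.003
t: 2.22
ee_pos: [484.9, 94.8, 230.7]
eef_rot: [[0.27, 0.963, -0.001], [0.963, -0.27, -0.0], [-0.0, -0.001, -1.0]]
force: [-0.1, -0.7, 0.5]
opening: 0.002
t 2.23 stand tcp [-130.1   62.3  230.7] open 0.002 F [ 0.1 -0.7  0.5] q [ 0.08 -0.23  1.99  0.    1.38  0.36]
[[0.006, 1.0, -0.001], [1.0, -0.006, -0.0], [-0.0, -0.001, -1.0]]
tool shift to (-130, 62, 124) [ -0.3   0.2 106.7]
```

```bash
python3 -m crank '[[[0,0,0.035],[0,0,0]],[[0,0,0.036],[0,0,0]],[[0,0,0.036],[0,0,0]],[[0,0,0],[0,0,0]]]'
python3 -m crank '[[[0,0.007,0],[0,0,0]],[[0,0.007,0],[0,0,0]],[[0,0.007,0],[0,0,0]],[[0,0.007,0],[0,0,0]],[[0,0.007,0],[0,0,0]],[[0,0.007,0],[0,0,0]]]'
python3 -c "
from h import *
st()"
```

```text
t: 2.72
ee_pos: [482.3, 94.5, 120.6]
eef_rot: [[0.265, 0.964, -0.008], [0.964, -0.265, -0.001], [-0.003, -0.007, -1.0]]
force: [1.4, 1.0, 1.1]
opening: -0.003
t: 3.48
ee_pos: [525.8, 83.7, 124.5]
eef_rot: [[0.265, 0.964, -0.001], [0.964, -0.265, 0.0], [-0.0, -0.001, -1.0]]
force: [-5.9, 1.2, 5.0]
opening: 0.001
t 3.48 stand tcp [-87.7  62.5 124.5] open 0.001 F [-6.  -0.4  5. ] q [ 0.06 -0.04  2.01  0.    1.18  0.32]
[[0.0, 1.0, -0.001], [1.0, -0.0, -0.0], [-0.0, -0.001, -1.0]]
```

```bash
python3 -m crank '[[[0,0.006,0],[0,0,0]],[[0,0.006,0],[0,0,0]],[[0,0.006,0],[0,0,0]],[[0,0.005,0],[0,0,0]],[[0,0.004,0],[0,0,0]],[[0,0,0],[0,0,0]],[[0,0,0],[0,0,0]]]'
python3 -c "
from h import *
st()"
```

```text
t: 4.35
ee_pos: [551.3, 76.3, 124.3]
eef_rot: [[0.265, 0.964, -0.002], [0.964, -0.265, -0.0], [-0.001, -0.002, -1.0]]
force: [-6.0, 0.1, 4.0]
opening: 0.001
t 4.35 stand tcp [-61.2  62.1 124.3] open 0.001 F [-5.8 -1.5  4. ] q [ 0.04  0.01  1.96 -0.    1.18  0.31]
[[0.0, 1.0, -0.002], [1.0, -0.0, -0.001], [-0.001, -0.002, -1.0]]
```

```bash
python3 -m crank '[[[0,0.003,0],[0,0,0]],[[0,0.003,0],[0,0,0]],[[0,0,0],[0,0,0]]]'
python3 - <<'E'
from h import *
st()
im=imaging.get_image("scene")[:,:,::-1]
cv2.imwrite("pics/s2.png",cv2.resize(im[140:350,190:390],None,fx=2.8,fy=2.8))
E
```

```text
t: 4.72
ee_pos: [552.5, 75.9, 124.1]
eef_rot: [[0.265, 0.964, -0.015], [0.964, -0.265, 0.002], [-0.002, -0.015, -1.0]]
force: [-25.4, 4.4, 16.1]
opening: -0.003
t 4.72 stand tcp [-59.9  62.1 124.1] open -0.003 F [-25.6  -2.5  16.1] q [0.04 0.02 1.95 0.   1.19 0.31]
[[0.0, 1.0, -0.015], [1.0, -0.0, -0.002], [-0.002, -0.015, -1.0]]
```

View pics/s2.png

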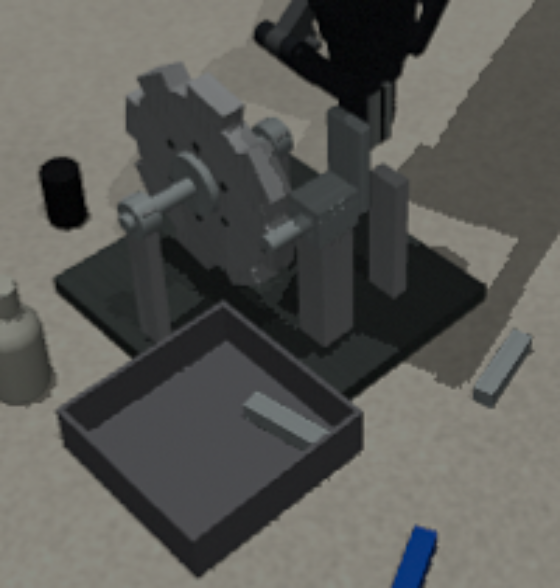

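The key lies in the tray, at about (285,418) in the crop, and the ejector is on its stop. Next I'll retract, then read the flywheel turn from brightness sampled around the rim.

```bash
cat >> h.py <<'E'
ANG=np.arange(0,360,1.0)  # deg from straight up toward stand +y (left)
def ringpix(n,r,x):
    return np.array([proj(n,W((x,r*np.sin(np.radians(a)),100+r*np.cos(np.radians(a))))) for a in ANG],np.float32)
def ring(im,n,r,x):
    g=im.astype(np.float32).mean(2); m=ringpix(n,r,x); return cv2.remap(g,m[None,:,0],m[None,:,1],cv2.INTER_LINEAR)[0]
def polar(im,n,x,name):
    P=np.array([ring(im,n,r,x) for r in np.arange(66,14,-0.5)]); P=np.clip(P*1.6,0,255).astype(np.uint8)
    P=cv2.resize(P,(720,208)); 
    for a in range(0,360,45): P[:6,2*a]=255
    cv2.imwrite(name,P); return P
E
python3 -m crank '[[[0,-0.04,0],[0,0,0]],[[0,-0.04,0],[0,0,0]]]'
python3 - <<'E'
from h import *
for k in range(3): cv2.imwrite(f"pics/f{k}.png",imaging.get_image("scene")[:,:,::-1])
E
python3 -m crank '[[[0,-0.01,-0.05],[0,0,0]],[[0,0,-0.05],[0,0,0]]]'
python3 - <<'E'
from h import *
for k in range(3,6): cv2.imwrite(f"pics/f{k}.png",imaging.get_image("scene")[:,:,::-1])
E
python3 -m crank '[[[-0.04,0,0],[0,0,0]],[[0,0,0],[0,0,0]],[[0,0,0],[0,0,0]],[[0,0,0],[0,0,0]],[[0,0,0],[0,0,0]],[[0,0,0],[0,0,0]],[[0,0,0],[0,0,0]],[[0,0,0],[0,0,0]]]'
python3 - <<'E'
from h import *
cv2.imwrite(f"pics/f6.png",imaging.get_image("scene")[:,:,::-1]); cv2.imwrite("pics/t6.png",imaging.get_image("top")[:,:,::-1])
st()
L=[polar(cv2.imread(f"pics/{f}.png"),"scene",7,"pics/p.png")[:118] for f in("scene0","f0","f2","f5","f6")]
cv2.imwrite("pics/pol.png",np.vstack(L))
E
```

```text
t: 5.03
ee_pos: [480.2, 96.1, 124.0]
eef_rot: [[0.265, 0.964, 0.001], [0.964, -0.265, -0.0], [-0.0, 0.001, -1.0]]
force: [-0.2, -0.0, 0.1]
opening: -0.002
t: 5.42
ee_pos: [471.5, 98.4, 225.3]
eef_rot: [[0.265, 0.964, 0.0], [0.964, -0.265, -0.001], [-0.0, 0.0, -1.0]]
force: [0.7, 0.6, 0.7]
opening: 0.0
t: 6.58
ee_pos: [460.2, 60.3, 224.4]
eef_rot: [[0.265, 0.964, 0.0], [0.964, -0.265, -0.0], [0.0, 0.0, -1.0]]
force: [0.2, -0.5, -0.6]
opening: 0.005
t 6.67 stand tcp [-144.7   22.5  224.4] open -0.002 F [-0.2  0.8  0.3] q [ 0.01 -0.3   2.06  0.    1.38  0.28]
[[0.0, 1.0, 0.0], [1.0, -0.0, 0.0], [0.0, 0.0, -1.0]]Traceback (most recent call last):
  File "<stdin>", line 4, in <module>
  File "h.py", line 27, in polar
    P=np.array([ring(im,n,r,x) for r in np.arange(66,14,-0.5)]); P=np.clip(P*1.6,0,255).astype(np.uint8)
                ~~~~^^^^^^^^^^
  File "h.py", line 25, in ring
    g=im.astype(np.float32).mean(2); m=ringpix(n,r,x); return cv2.remap(g,m[None,:,0],m[None,:,1],cv2.INTER_LINEAR)[0]
                                       ~~~~~~~^^^^^^^
  File "h.py", line 23, in ringpix
    return np.array([proj(n,W((x,r*np.sin(np.radians(a)),100+r*np.cos(np.radians(a))))) for a in ANG],np.float32)
                     ~~~~^^^^^^^^^^^^^^^^^^^^^^^^^^^^^^^^^^^^^^^^^^^^^^^^^^^^^^^^^^^^^^
  File "h.py", line 12, in proj
    p,f=cam(n); q=p['camera_from_world']@np.r_[P,1]; s=q[:2]/q[2]; s=s*(1+p['k1']*(s@s)); return f*s+[p['cx'],p['cy']]
        ~~~^^^
  File "h.py", line 4, in cam
    p=imaging.camera_params(n); f=200/np.tan(np.radians(p['fov_y']/2)); return p,f
ValueError: time passes only in moves, steps and waits
```

```bash
python3 - <<'E'
import pickle
from cell import imaging
pickle.dump({n:imaging.camera_params(n) for n in("scene","top")},open("cam.pkl","wb"))
E
sed -i "s/^def cam(n):/import pickle; CP=pickle.load(open('cam.pkl','rb'))\ndef cam(n):/; s/p=imaging.camera_params(n); f=/p=CP[n]; f=/" h.py
python3 - <<'E'
from h import *
L=[polar(cv2.imread(f"pics/{f}.png"),"scene",7,"pics/p.png")[:118] for f in("scene0","f0","f2","f5","f6")]
cv2.imwrite("pics/pol.png",np.vstack(L))
E
```

```text
(no output)
```

View pics/pol.png

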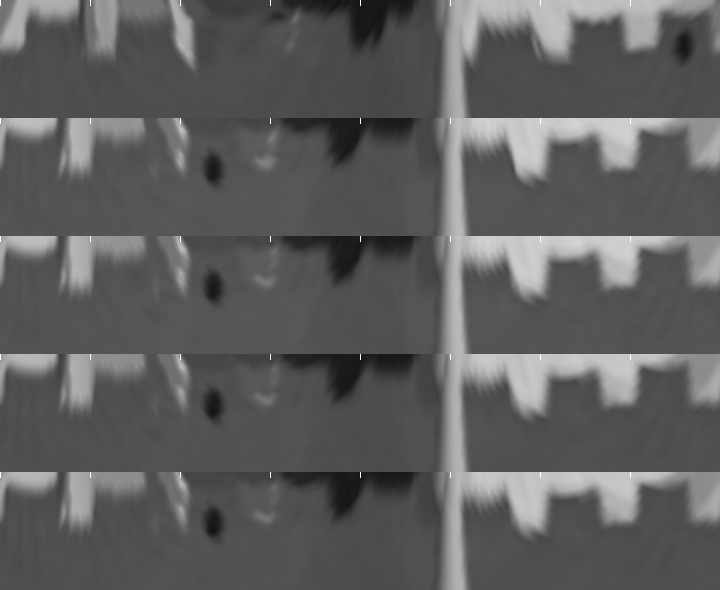

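Five views so far. A rim dot starts at about -18° and now rests at about 106°, so the wheel fell towards +y by about 124°. The notch at the top reads about 5° off, which hints at a few mm of centre error, so I'll refine the stand pose with the axle and wheel in the top view.

```bash
python3 - <<'E'
from h import *
a=cv2.imread("pics/t6.png")[110:280,285:420]
a=np.clip(a*1.6,0,255).astype(np.uint8)
cv2.imwrite("pics/c7.png",cv2.resize(a,None,fx=3.5,fy=3.5,interpolation=cv2.INTER_CUBIC))
for q in [(-115,102,12),(-115,-78,12),(60,-78,12),(122,130,30),(122,20,30),(-49,0,108),(49,0,108),(-96,62,150),(-26,62,112),(0,0,154),(0,0,162)]: print(q,((proj("top",W(q))-[285,110]+.5)*3.5).round(0))
E
```

```text
(-115, 102, 12) [ 29. 484.]
(-115, -78, 12) [364. 580.]
(60, -78, 12) [447. 260.]
(122, 130, 30) [102.  39.]
(122, 20, 30) [302.  93.]
(-49, 0, 108) [268. 396.]
(49, 0, 108) [322. 196.]
(-96, 62, 150) [108. 451.]
(-26, 62, 112) [152. 311.]
(0, 0, 154) [307. 277.]
(0, 0, 162) [309. 273.]
```

View pics/c7.png

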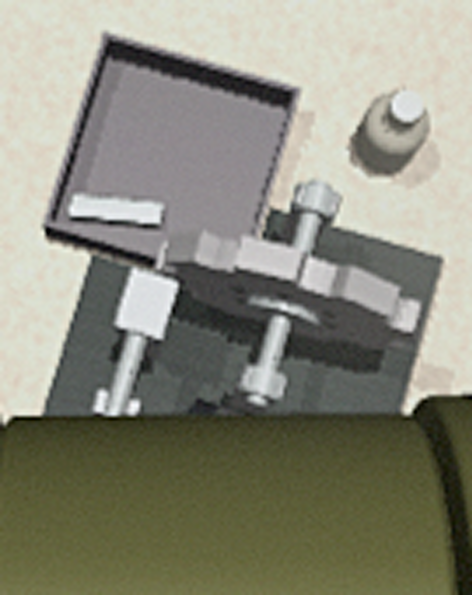

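Sleeve and wheel lie about 9 crop px above the prediction and 4 px to its left, which is about +3 mm in x and +2 mm in y. I'll update and find the dimple automatically.

```bash
sed -i 's/T0=np.array(\[593.82,0.25\])/T0=np.array([596.9,2.3])/' h.py
cat >> h.py <<'E'
def dot(f):
    im=cv2.imread(f); B=np.array([ring(im,"scene",r,7) for r in np.arange(50,57.5,0.5)])
    k=cv2.GaussianBlur(B,(0,0),2,borderType=cv2.BORDER_REPLICATE); bg=cv2.blur(B,(31,1)); D=k-bg
    # dot: dark inside, bright on both sides along the circle
    s=np.minimum(np.roll(k,9,1),np.roll(k,-9,1))-k; i=np.unravel_index(np.argsort(s.ravel())[::-1],s.shape)
    out=[]
    for a,r,v in zip(ANG[i[1]],50+.5*i[0],s[i]):
        if all(min(abs(a-o[0]),360-abs(a-o[0]))>15 for o in out): out.append((a,r,round(float(v),1)))
        if len(out)==3: return [tuple(float(z) for z in o) for o in out]
E
python3 - <<'E'
from h import *
for f in("scene0","f0","f6"): print(dot(f"pics/{f}.png"))
st()
E
```

```text
[(343.0, 57.0, 27.7), (182.0, 53.5, 14.3), (263.0, 57.0, 14.0)]
[(103.0, 52.0, 31.1), (170.0, 54.5, 23.9), (254.0, 57.0, 23.3)]
[(103.0, 52.0, 30.6), (170.0, 54.5, 24.3), (254.0, 57.0, 22.5)]
t 6.67 stand tcp [-147.2   19.7  224.4] open -0.002 F [-0.2  0.8  0.3] q [ 0.01 -0.3   2.06  0.    1.38  0.28]
[[0.0, 1.0, 0.0], [1.0, -0.0, 0.0], [0.0, 0.0, -1.0]]
```

```bash
python3 -m crank '[[[-0.03,0.036,0],[0,0,0]],[[-0.03,0.037,0],[0,0,0]],[[-0.03,0.037,0.02],[0,0,0]],[[-0.03,0.037,0.02],[0,0,0]],[[0,0,0],[0,0.1745,0]],[[0,0,0],[0,0.1745,0]],[[0,0,0],[0,0.1745,0]],[[0,0,0],[0,0.1745,0]],[[0,0,0],[0,0.1745,0]],[[0,0,0],[0,0,0]]]' 0.5 40
cat >> h.py <<'E'
def grip(phi,r):
    a=np.radians(phi); go((0,r*np.sin(a),100+r*np.cos(a)))
    s=robot.sense();R=RS.T@s['eef_rot'];p=RS.T@(s['ee_pos']-np.r_[T0,100]); print("angle pos",np.degrees(np.arctan2(p[1],p[2])).round(1),"r",np.hypot(p[1],p[2]).round(1),"tilt",np.degrees(np.arctan2(-R[1,2],-R[2,2])).round(1))
E
python3 - <<'E'
from h import *
st();grip(-50,130);grip(-50,32)
E
```

```text
t: 7.92
ee_pos: [568.9, -95.6, 181.5]
eef_rot: [[0.176, 0.963, 0.202], [0.618, -0.268, 0.739], [0.766, -0.005, -0.643]]
force: [0.4, 0.8, -0.9]
opening: 0.499
t 7.92 stand tcp [  -1.1 -101.8  181.5] open 0.499 F [ 0.2  0.9 -0.9] q [-0.62  0.14  1.9   0.8   1.52 -0.57]
[[0.006, 1.0, -0.001], [0.643, -0.003, 0.766], [0.766, -0.005, -0.643]]
tool shift to (0, np.float64(-99.58577760546714), np.float64(183.5623892592501)) [3.  1.1 0.4]
angle pos -51.3 r 130.4 tilt -50.0
tool shift to (0, np.float64(-24.513422179807296), np.float64(120.56920350996926)) [ 3.   1.2 98.4]
angle pos -51.3 r 130.4 tilt -50.0
```

```bash
python3 -m crank '[[[0.003,0.001,0.032],[0,0,0]],[[0,0,0.032],[0,0,0]],[[0,0,0.032],[0,0,0]],[[0,0,0],[0,0,0]]]'
python3 -c "
from h import *
st();grip(-50,33)"
python3 -m crank '[[[0,0,0],[0,0,0]],[[0,0,0],[0,0,0]],[[0,0,0],[0,0,0]],[[0,0,0],[0,0,0]]]' 1 40
python3 -c "
from h import *
st();grip(-50,33)"
```

```text
t: 8.43
ee_pos: [590.3, -19.6, 124.0]
eef_rot: [[0.17, 0.965, 0.199], [0.621, -0.261, 0.739], [0.765, -0.002, -0.644]]
force: [-0.6, 0.0, 0.5]
opening: 0.499
t 8.43 stand tcp [ -0.5 -22.9 124. ] open 0.499 F [-0.6 -0.1  0.5] q [-0.49  0.19  1.95  0.87  1.37 -0.57]
[[-0.001, 1.0, -0.004], [0.644, 0.004, 0.765], [0.765, -0.002, -0.644]]
tool shift to (0, np.float64(-25.279466622926275), np.float64(121.2119911196558)) [-3.7  0.5 -0. ]
angle pos -43.5 r 33.2 tilt -49.9
t: 8.93
ee_pos: [588.0, -21.5, 126.3]
eef_rot: [[0.17, 0.966, 0.195], [0.619, -0.258, 0.742], [0.767, -0.005, -0.641]]
force: [-16.2, 0.0, 9.2]
opening: 0.154
t 8.93 stand tcp [ -2.3 -25.3 126.3] open 0.154 F [-15.6  -4.3   9.2] q [-0.49  0.18  1.95  0.86  1.38 -0.57]
[[-0.0, 1.0, -0.008], [0.641, 0.006, 0.767], [0.767, -0.005, -0.641]]
tool shift to (0, np.float64(-25.279466622926275), np.float64(121.2119911196558)) [-3.9  2.3  3.3]
angle pos -43.9 r 36.5 tilt -50.1
```

```bash
python3 -m crank '[[[0.0062,-0.002,0.0005],[0,-0.1745,0]],[[0.0062,0,0.0005],[0,-0.1745,0]],[[0.0062,0,0.0005],[0,-0.1745,0]],[[0.0062,0,0.0005],[0,-0.1745,0]],[[0.0062,0,0.0005],[0,-0.1745,0]]]'
python3 -c "
from h import *
st();grip(0,36)"
python3 -m crank '[[[0.0062,0,0.0005],[0,-0.1745,0]],[[0.0062,0,0.0005],[0,-0.1745,0]],[[0.0062,0,0.0005],[0,-0.1745,0]],[[0.0062,0,0.0005],[0,-0.1745,0]],[[0.0062,0,0.0005],[0,-0.1745,0]],[[0,0,0],[0,0,0]],[[0,0,0],[0,0,0]]]'
python3 -c "
from h import *
st();grip(50,36);cv2.imwrite('pics/g1.png',imaging.get_image('scene')[:,:,::-1]);print(dot('pics/g1.png'))"
```

```text
t: 9.55
ee_pos: [595.6, 4.2, 136.7]
eef_rot: [[0.268, 0.963, -0.002], [0.963, -0.268, -0.005], [-0.006, -0.0, -1.0]]
force: [2.5, -0.9, -22.2]
opening: 0.153
t 9.55 stand tcp [ -1.7   1.5 136.7] open 0.153 F [  2.6  -0.2 -22.2] q [-0.08  0.08  1.86 -0.01  1.2   0.19]
[[0.004, 1.0, -0.0], [1.0, -0.004, -0.006], [-0.006, -0.0, -1.0]]
tool shift to (0, np.float64(0.0), np.float64(136.0)) [-1.5  1.7  0.7]
angle pos 2.4 r 36.7 tilt 0.3
t: 10.42
ee_pos: [603.6, 30.7, 122.9]
eef_rot: [[0.172, 0.964, -0.205], [0.621, -0.267, -0.737], [-0.764, -0.001, -0.645]]
force: [0.7, -4.2, -10.3]
opening: 0.154
t 10.43 stand tcp [ -1.   29.2 122.9] open 0.154 F [  1.8  -3.9 -10.3] q [ 0.26  0.42  1.66 -0.72  1.6   0.72]
[[0.001, 1.0, -0.002], [0.645, -0.002, -0.764], [-0.764, -0.001, -0.645]]
tool shift to (0, np.float64(27.577599952283208), np.float64(123.14035394871541)) [-1.3  1.   1.1]
angle pos 51.9 r 37.1 tilt 49.9
[(72.0, 52.5, 37.6), (203.0, 50.0, 32.0), (178.0, 53.5, 24.2)]
```

```bash
python3 -m crank '[[[0,0,0],[0,0,0]],[[0,0,0],[0,0,0]],[[0,0,0],[0,0,0]],[[0,0,0],[0,0,0]],[[0,0,0],[0,0,0]],[[0,0,0],[0,0,0]],[[0,0,0],[0,0,0]],[[0,0,0],[0,0,0]],[[0,0,0],[0,0,0]],[[0,0,0],[0,0,0]]]' 0.5 40 | tail -1
python3 -c "
from h import *
cv2.imwrite('pics/g2.png',imaging.get_image('scene')[:,:,::-1])"
python3 -m crank '[[[0,0,0],[0,0,0]],[[0,0,0],[0,0,0]],[[0,0,0],[0,0,0]],[[0,0,0],[0,0,0]],[[0,0,0],[0,0,0]],[[0,0,0],[0,0,0]],[[0,0,0],[0,0,0]],[[0,0,0],[0,0,0]],[[0,0,0],[0,0,0]],[[0,0,0],[0,0,0]]]' | tail -1
python3 - <<'E'
from h import *
import h
cv2.imwrite('pics/g3.png',imaging.get_image('scene')[:,:,::-1]); st()
h.T0=np.array([593.82,0.25])   # scene-consistent centre
for f in("f6","g1","g2","g3"): print(f,dot(f"pics/{f}.png"))
L=[polar(cv2.imread(f"pics/{f}.png"),"scene",7,"pics/p.png")[:118] for f in("f6","g1","g2","g3")]
cv2.imwrite("pics/pol2.png",np.vstack(L))
E
```

```text
opening: 0.498
opening: 0.496
t 13.07 stand tcp [ -1.2  29.8 125.3] open 0.503 F [-0.2 -0.3 -0.2] q [ 0.27  0.42  1.66 -0.72  1.6   0.72]
[[0.0, 1.0, -0.0], [0.643, -0.0, -0.766], [-0.766, -0.0, -0.643]]
f6 [(107.0, 52.5, 30.4), (171.0, 57.0, 23.2), (250.0, 57.0, 7.3)]
g1 [(76.0, 51.5, 36.7), (202.0, 53.0, 31.8), (44.0, 57.0, 26.0)]
g2 [(73.0, 55.0, 34.1), (156.0, 54.0, 31.2), (43.0, 57.0, 29.1)]
g3 [(73.0, 55.0, 34.8), (155.0, 54.0, 30.4), (43.0, 57.0, 29.2)]
```

View pics/pol2.png

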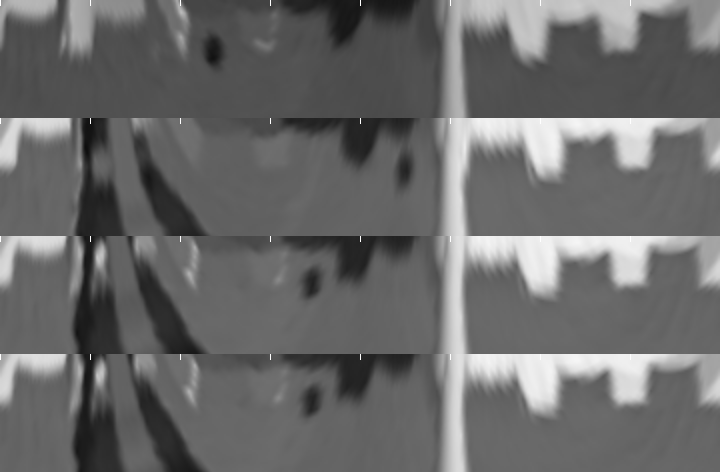

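Dot at rest from the two sides is 107° and 155°, with the middle at 131° and a half-gap of 24°. The ejector could have disturbed the first rest, so I'll repeat it: turn back about 100°, let go and look.

```bash
python3 -m crank '[[[0,0,0],[0,0,0]],[[0,0,0],[0,0,0]],[[0,0,0],[0,0,0]],[[0,0,0],[0,0,0]]]' 1 40 |tail -2
python3 -m crank '[[[-0.0065,0,0.0005],[0,0.1745,0]],[[-0.0065,0,0.0005],[0,0.1745,0]],[[-0.0065,0,0.0005],[0,0.1745,0]],[[-0.0065,0,0.0005],[0,0.1745,0]],[[-0.0065,0,0.0005],[0,0.1745,0]],[[-0.0065,0,0.0005],[0,0.1745,0]],[[-0.0065,0,0.0005],[0,0.1745,0]],[[-0.0065,0,0.0005],[0,0.1745,0]],[[-0.0065,0,0.0005],[0,0.1745,0]],[[-0.0065,0,0.0005],[0,0.1745,0]]]'
python3 -c "
from h import *
st();grip(-50,36);cv2.imwrite('pics/g4.png',imaging.get_image('scene')[:,:,::-1])"
python3 -m crank '[[[0,0,0],[0,0,0]],[[0,0,0],[0,0,0]],[[0,0,0],[0,0,0]],[[0,0,0],[0,0,0]],[[0,0,0],[0,0,0]],[[0,0,0],[0,0,0]],[[0,0,0],[0,0,0]],[[0,0,0],[0,0,0]],[[0,0,0],[0,0,0]],[[0,0,0],[0,0,0]]]' 0.5 40 | tail -1
python3 -c "
from h import *
cv2.imwrite('pics/g5.png',imaging.get_image('scene')[:,:,::-1])"
python3 -m crank '[[[0,0,0],[0,0,0]],[[0,0,0],[0,0,0]],[[0,0,0],[0,0,0]],[[0,0,0],[0,0,0]],[[0,0,0],[0,0,0]],[[0,0,0],[0,0,0]],[[0,0,0],[0,0,0]],[[0,0,0],[0,0,0]],[[0,0,0],[0,0,0]],[[0,0,0],[0,0,0]]]' | tail -1
python3 - <<'E'
from h import *
import h
cv2.imwrite('pics/g6.png',imaging.get_image('scene')[:,:,::-1]); st(); grip(-50,36)
h.T0=np.array([593.82,0.25])
for f in("g4","g5","g6"): print(f,dot(f"pics/{f}.png"))
L=[polar(cv2.imread(f"pics/{f}.png"),"scene",7,"pics/p.png")[:118] for f in("f6","g4","g5","g6")]
cv2.imwrite("pics/pol3.png",np.vstack(L))
E
```

```text
force: [2.0, 0.3, 0.2]
opening: 0.152
t: 14.82
ee_pos: [587.5, -23.5, 125.5]
eef_rot: [[0.169, 0.964, 0.203], [0.616, -0.264, 0.742], [0.77, -0.0, -0.638]]
force: [2.9, 16.4, -12.6]
opening: 0.151
t 14.82 stand tcp [ -2.3 -27.3 125.5] open 0.151 F [ -1.5  16.6 -12.6] q [-0.5   0.18  1.96  0.87  1.37 -0.58]
[[-0.0, 1.0, -0.001], [0.638, 0.001, 0.77], [0.77, -0.0, -0.638]]
tool shift to (0, np.float64(-27.577599952283208), np.float64(123.14035394871541)) [-2.   2.3  1.3]
angle pos -47.0 r 37.4 tilt -50.3
opening: 0.497
opening: 0.502
t 17.48 stand tcp [ -1.2 -27.5 125.9] open 0.498 F [-0.3  0.1 -0.4] q [-0.5   0.18  1.95  0.87  1.37 -0.58]
[[0.0, 1.0, 0.0], [0.643, -0.0, 0.766], [0.766, -0.0, -0.643]]
tool shift to (0, np.float64(-27.577599952283208), np.float64(123.14035394871541)) [-2.1  1.2  1.7]
angle pos -46.8 r 37.8 tilt -50.0
g4 [(57.0, 52.5, 32.7), (211.0, 57.0, 25.3), (168.0, 57.0, 21.3)]
g5 [(294.0, 57.0, 52.0), (107.0, 52.5, 32.7), (171.0, 57.0, 24.7)]
g6 [(294.0, 57.0, 52.0), (107.0, 52.5, 32.5), (171.0, 57.0, 24.9)]
```

View pics/pol3.png

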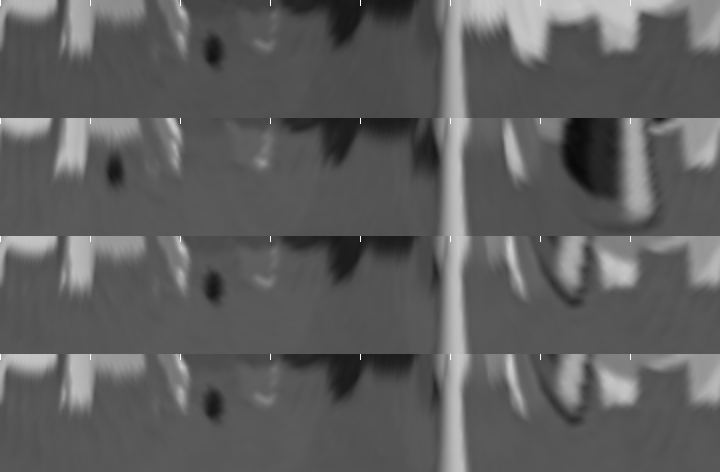

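The first rest repeats exactly at 107°, so the target is dot at 131°, a turn of +24°.

```bash
python3 -m crank '[[[0,0,0],[0,0,0]],[[0,0,0],[0,0,0]],[[0,0,0],[0,0,0]],[[0,0,0],[0,0,0]]]' 1 40 |tail -2
python3 -m crank '[[[0.004,0,0.0002],[0,-0.107,0]],[[0.004,0,0.0002],[0,-0.107,0]],[[0.004,0,0.0002],[0,-0.107,0]],[[0.004,0,0.0002],[0,-0.107,0]],[[0,0,0],[0,0,0]],[[0,0,0],[0,0,0]],[[0,0,0],[0,0,0]],[[0,0,0],[0,0,0]]]'
python3 - <<'E'
from h import *
import h
im=imaging.get_image('scene')[:,:,::-1]
cv2.imwrite('pics/g7.png',im); st(); grip(-26,36)
h.T0=np.array([593.82,0.25])
print(dot("pics/g7.png"))
cv2.imwrite("pics/g7c.png",cv2.resize(im[100:350,150:400],None,fx=2.2,fy=2.2))
E
```

```text
force: [-6.3, -1.9, 3.9]
opening: 0.151
t: 18.98
ee_pos: [591.0, -11.5, 135.1]
eef_rot: [[0.24, 0.964, 0.112], [0.869, -0.265, 0.417], [0.432, -0.003, -0.902]]
force: [-4.7, 2.4, 0.5]
opening: 0.153
t 19.02 stand tcp [ -2.  -14.9 135.1] open 0.156 F [-5.1  0.7 -0.5] q [-0.32  0.07  1.93  0.48  1.21 -0.23]
[[0.001, 1.0, -0.002], [0.902, -0.0, 0.432], [0.432, -0.003, -0.902]]
tool shift to (0, np.float64(-15.781361284406787), np.float64(132.35658566677)) [-2.   2.   2.1]
angle pos -23.0 r 38.1 tilt -25.6
[(130.0, 53.0, 28.7), (195.0, 57.0, 16.5), (234.0, 56.0, 13.8)]
```

View pics/g7c.png

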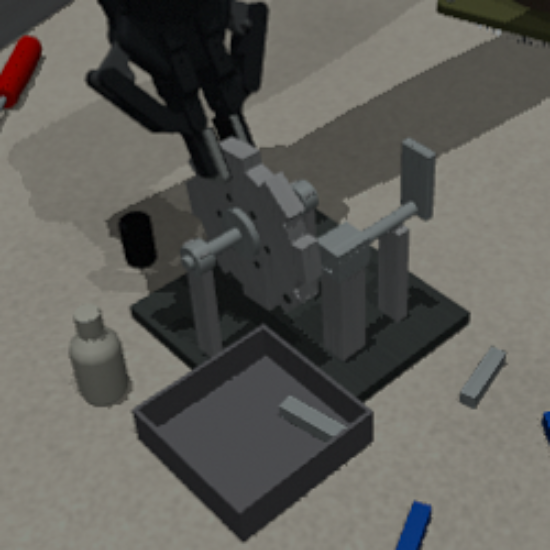

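The dot is at 130° against a target of 131°. The rim is gripped and still, and the key is in the tray at about (312,417) in the crop. Handing in.

```bash
python3 -c "
from cell import robot
print(robot.sign_off())"
```

```text
the job is handed in; nothing more can be done
None
```

The key is in the catch tray. I handed the job in at about 19 s of the 67 s, with the rim gripped and the heavy side at the bottom by my measurement. The hand-in gives no verdict, so this rests on my own checks.

**What I did:**
- I pushed the ejector to its stop, at about 25 N on the last step, and the key dropped into the tray.
- I turned the wheel by its rim and let it settle from both sides. The dimple came to rest at 107° from one side (seen twice) and 155° from the other. That puts the bottom at 131°, with a half-gap of 24°, which fits the stated 24 to 42°.
- I then gripped the rim with 40 N and turned the wheel to the middle.

**Last checks:**
- **Wheel angle:** the dimple was at 130° against the 131° target, well inside the ±17° allowed.
- **Grip:** the jaws had stopped at an opening of about 13 mm on the 14 mm disc.
- **Stillness:** I held for half a second before the last picture, but did not measure the wheel's speed.
- **Surroundings:** the last picture shows the key in the tray. The bottle, cap and loose key in that view look undisturbed; I did not measure the objects outside it.

**What disagreed:**
- **Dimple side:** with the wheel locked, the dimple showed at about 18° on the −y side, where the task says 22.5° on the +y side. I never explained the side. The result does not depend on it, because I only used the difference between readings.
- **Stand position:** the scene camera and the arm differ by about 3 mm on where the stand is, so I used separate centres for measuring and for moving.

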